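# Load the coupling tester and hold its dial at the third click

### The job

Stand the black push-in coupling with the blue ends upright in the orange ring of the tester's open drawer, let go of it, and push the drawer fully shut. Then turn the tester's red spring-return dial clockwise past the first two clicks to the third (the red dot) and keep holding it there: the program finishes while the gripper still holds the dial. Leave the green mouthpieces and the red vase where they stand.

Things in the scene. Friction and masses are not known exactly. Their poses are not given: they have to be found in the camera images.
- coupling: Push-in hose coupling: upright cylinder 72 mm tall, 36 mm diameter, black with a blue collar at each end and a 29 mm waist 28 to 40 mm above its foot; about 70 g. Stands on the counter; origin at the centre of its underside, z up. Grip it from above on the 36 mm part, 52 mm above its foot. Its place is exchanged at random with those of the mouthpieces.
- tester: Bench tester fixed to the counter: blue box, white top, 200 mm deep (x), 200 mm wide (y), top face 120 mm above the counter; its front is open, high enough to pass the upright coupling. Origin at the centre of its underside; x points from the drawer side (facing the robot) to its back, y to the left seen from the robot, z up. Place and yaw vary.
- nest (a point): Centre of the drawer floor (19 mm above the counter) inside the orange ring that takes the coupling; moves with the drawer, tester's axes. Ring 16 mm tall, 42 mm inside, 54 mm outside diameter. The drawer's side walls rise 24 mm above its floor, 65 mm either side of the nest. The outer face of the 10 mm thick front panel is 60 mm in front (-x) of the nest.
- drawer_front (a point): Midpoint of the top edge of the drawer's white front panel, on its outer face (flat, 192 mm wide, from 7 to 92 mm above the counter), with the tester's axes. Push the face in the tester's +x direction to close the drawer.
- drawer (a joint): How far the drawer stands out, in m: 0 = fully shut (at its stop), 0.13 = fully out. Starts at 0.115 to 0.13. Slides along the tester's x axis with about 1.5 N of friction and stays where left; shut, the panel stands 10 mm proud of the box.
- dial_grip (a point): Grip point on the dial's vertical axis on the tester's top, 162 mm above the counter. The grip is an upright red bar 14 mm thick (this point's y), 54 mm long (its x), from 140 to 170 mm above the counter, on a grey disc of 29 mm radius; pinch it across its thickness from above. Turns with the dial; at rest its axes are the tester's and the bar's white line points along -x to the white dot.
- dial (a joint): Dial angle in rad, growing clockwise seen from above; 0 = at rest (white dot). Clicks over a ridge before each dot: ridges at 0.2, 0.6, 1.0; dots at 0.4 (green), 0.8 (yellow), 1.2 (red, the third); hard stop at 1.3. A spring turns it back to 0 from any angle when let go: about 0.12 N m at rest, 0.26 N m at the red dot, and up to 0.1 N m more to climb each ridge.
- mouthpiece_a: Bystander: shiny green tapered metal mouthpiece standing on the counter, 100 mm tall, 38 mm across at the foot (up to 32 mm), tapering to 18 mm at the top; origin at the centre of its underside. Leave it alone.
- mouthpiece_b: Bystander: shiny green tapered metal mouthpiece standing on the counter, 100 mm tall, 38 mm across at the foot (up to 32 mm), tapering to 18 mm at the top; origin at the centre of its underside. Leave it alone.
- vase: Bystander: squat dark red glass vase standing on the counter, 100 mm tall, 96 mm across at its belly; origin at the centre of its underside. Leave it alone.
Mind the look-alikes: they are no part of the job. Leave any purple look-alike of the coupling alone.

How it is judged (in metres and radians):
On the way, in this order (a step that is already met when the one before it is completed fails the run):
1. the coupling stands upright in the orange ring of the open drawer, let go (horizontal distance between coupling and nest below 0.006 m and z of coupling in the frame of nest between -0.004 and 0.005 m and angle between coupling's own z axis and vertical below 0.12 rad and contact force between the fingers and coupling below 0.2 N and value of joint drawer above 0.06 m), for 0.2 s.
2. the drawer is pushed fully shut with the coupling standing in its ring (value of joint drawer below 0.005 m and horizontal distance between coupling and nest below 0.006 m and z of coupling in the frame of nest between -0.004 and 0.005 m and angle between coupling's own z axis and vertical below 0.12 rad), for 0.2 s.
3. the dial is turned to the third click with the drawer shut (value of joint dial above 1.1 rad and value of joint drawer below 0.005 m and contact force between the fingers and dial above 0.5 N), for 0.3 s.
At the end, for the whole second after the job is handed in: The gripper still holds the dial (finger contact over 0.5 N) past the third click (dial over 1.1 rad), the drawer is shut (within 5 mm), and the coupling stands upright (within 0.12 rad), untouched by the fingers, on the floor of the orange ring (within 6 mm of its centre, 5 mm in height) (all of step 3 and horizontal distance between coupling and nest below 0.006 m and z of coupling in the frame of nest between -0.004 and 0.005 m and angle between coupling's own z axis and vertical below 0.12 rad and contact force between the fingers and coupling below 0.2 N); the arm keeps its last pose, push and grip.
It fails at once if the first green mouthpiece is moved more than 20 mm or tipped (distance of mouthpiece_a from where it was at the start of the episode above 0.02 m or angle between mouthpiece_a's own z axis and vertical above 0.3 rad).
It fails at once if the second green mouthpiece is moved more than 20 mm or tipped (distance of mouthpiece_b from where it was at the start of the episode above 0.02 m or angle between mouthpiece_b's own z axis and vertical above 0.3 rad).
It fails at once if the red vase is moved more than 20 mm or tipped (distance of vase from where it was at the start of the episode above 0.02 m or angle between vase's own z axis and vertical above 0.3 rad).
It also fails if it takes over 64 s, if anything falls off the work surface, if the arm or the gripper's body presses on something with over 40 N, if the wrist force passes 120 N, or if a joint passes its speed limit or range.

### The arm

A 6-joint arm with a two-finger parallel gripper is mounted at the origin on the work surface. World frame = base frame: x ahead of the robot, y to its left, z up, the work surface at z = 0. Lengths are in mm, angles in rad, forces in N, time in s.
With the tool pointing down it reaches from about 300 to 875 mm from the base axis. Payload 6.4 kg.
Tool frame: the origin (TCP) lies midway between the tips of the shut fingers; the grasp point (between the pads) lies 19 mm behind it; z points along the fingers, y is the line along which they close (so a half turn about z gives the same grasp; the last joint's range is limited). The gripper opens to 85 mm and grips with 20 to 120 N. Pads are 22 mm wide; open, the fingers measure 114 mm over their backs; the gripper's body (76 mm by 85 mm) begins 54 mm behind the grasp point. The pads swing forward as they close: fully open they stand 13 mm farther back than shut.
Start: joints at [1.02, 0.181, 1.607, -0, 1.354, -0.206], TCP at [194.344, 541.176, 231.288] pointing down, gripper open.
Joint ranges: [-2.99, 2.99], [-0.89, 2.07], [0.3, 2.58], [-1.14, 4.28], [0, 2.63], [-3.12, 3.12]. Speed limits (rad/s): [2.57, 2.57, 3.01, 3.14, 3.14, 3.14].

### API

Orientations are given as a unit quaternion [w, x, y, z].
In Python, from workcell import * gives the robot as it stands.
- The arm moves only by the tool drive_tool, never from a script. Its argument "plan" is a list of rows, each a list of 6 numbers: the shift along the tool's x, y, z in units of 40 mm (1.0 is 40 mm), then the turn, a rotation vector about the tool's x, y, z in units of 5 degrees (1.0 is 5 degrees). A call has 1 to 10 rows; each row is the pose to reach, as a shift and turn from the pose commanded when the call began, along the tool's axes at that moment; what a row does not reach only later rows make up. A row lasts 1/8 s, in which the tool goes at most 62.5 mm and 10.7 degrees, less where a joint would pass 70% of its speed; a pose out of reach is approached as far as the arm can. A call with a gripper value outside its range is refused whole. "claw" is the finger opening in mm, from 0 to 85.4, set as the call begins (left out, the last holds). The fingers move at their own pace and stop on an object; "squeeze" is the grip in N (left out, the last holds). Time passes only in rows, so rows that repeat a pose let the fingers close. It gives the time, the measured TCP pose, the force, the opening and the grip force at its end, in the units of the state.
- read_state(): the state, without advancing time (a new reading comes with each control period).
- capture(name): name is "side" or "top"; returns the picture (384x512x3 uint8, blue, green, red); there is no depth.
- camera_info(name): a dict with "fx", "fy", "cx", "cy" (pixels), "T" (4x4, takes a point from camera to world coordinates). Camera axes: x right, y up, looking along -z (the intrinsics and any distortion apply to the point x, -y, -z); pixel columns grow to the right and rows downward; lengths in mm; the calibration is good to about 2 mm. A picture is of the moment at which its call begins. camera_info takes no time and is no camera call.
- hand_in(): hands the job in; it is judged then, once.
Trained networks look in the newest picture that a camera, given by its name, has taken for a name from the list of things; names that differ only in an ending like _2 or _b are one class to them, and where a whole thing is asked for, a point or a joint stands for the part that bears it (a point fixed in the world has none). Each returns a list of dicts, best first, with "confidence" (0 to 1); they miss things now and then, are a little off and sometimes report something else, mostly with a low value. They report only what shows in the picture. A call takes as long as a camera call. They do not tell look-alikes from the thing itself.
- look_for(camera, query): "at" ([x, y, z] in mm, in the coordinates of the camera as it stood for that picture, good to about 4 mm: the middle of the surface that is visible of it).
- masks_of(camera, query): "region" (384x512 bool, what is visible of it).
The state is a dict: "time_s": time; "joint_positions": joint angles; "joint_vel": joint speeds; "effort": joint torques, N m; "ee_pos": TCP position; "orientation": TCP orientation; "contact_force": force on the tool from outside, world axes, zero at the start; "wrist_torque": the same for the moment, N m; "opening": finger opening in mm; "grip_force": force on a finger pad.
Only numpy, scipy, OpenCV 4.12 (cv2) and the standard library are available. Lean on these libraries where they do the work, as an engineer would, in place of code of your own. Each camera call takes 0.05 s, during which the arm holds its last target. There are 200 camera calls.

## Working session

There is one attempt and no reset: what is moved stays moved. The work goes in short steps, Python scripts to look and compute and a tool call to move; the robot and the scene stay as the last step left them, time stands still between calls to the robot, and variables do not carry over. Pictures are saved under pics/ and viewed, at most 10 in all, crops included, and the job is handed in when it is done.

Besides the shell and the picture viewer there is one more tool, called after "Emit:" by a JSON object that holds its "method" and its "body". drive_tool: Moves the arm, as the interface text tells. Its arguments: {"type":"object","properties":{"plan":{"type":"array"},"claw":{"type":"number"},"squeeze":{"type":"number"}},"required":["plan"]}

```bash
mkdir -p pics; ls
cat > h.py <<'E'
from workcell import *
import numpy as np, cv2
def w(cam,p):
    T=np.array(camera_info(cam)["T"]); return (T@np.append(p,1))[:3]
def px(cam,P):
    c=camera_info(cam);T=np.linalg.inv(np.array(c["T"]));q=(T@np.append(P,1))[:3]
    x,y,z=q[0],-q[1],-q[2]; return np.array([c["fx"]*x/z+c["cx"],c["fy"]*y/z+c["cy"]])
def ray(cam,u,v,zp):
    c=camera_info(cam);T=np.array(c["T"]);d=T[:3,:3]@np.array([(u-c["cx"])/c["fx"],-(v-c["cy"])/c["fy"],-1])
    o=T[:3,3]; return o+d*(zp-o[2])/d[2]
E
python3 - <<'E'
from h import *
np.set_printoptions(precision=1,suppress=True)
a=capture("top");b=capture("side")
cv2.imwrite("pics/t.png",a);cv2.imwrite("pics/s.png",b)
for c in("top","side"):
    i=camera_info(c);print(c,{k:v for k,v in i.items() if k!="T"});print(np.array(i["T"]))
    for q in("coupling","tester","nest","drawer_front","dial_grip","mouthpiece_a","vase"):
        for r in look_for(c,q):print(c,q,round(r["confidence"],2),w(c,r["at"]),px(c,w(c,r["at"])))
print(read_state())
E
```

```text
pics
top {'fx': 490.6825068164351, 'fy': 490.6825068164351, 'cx': 256.221585879317, 'cy': 190.41248214175988}
[[   0.     1.    -0.2  321.3]
 [  -1.     0.     0.   149.7]
 [   0.     0.2    1.  1324.6]
 [   0.     0.     0.     1. ]]
top coupling 0.74 [418.8 156.7  71.8] [247.6 243.7]
top coupling 0.53 [402.7 230.6  72.6] [218.3 249.3]
top coupling 0.48 [483.2 225.8  72.9] [221.4 217.8]
top tester 0.66 [624.8 -36.4 119.8] [326.3 162.8]
top tester 0.6 [639.5 -40.8 139.3] [329.2 155.3]
top nest 0.62 [526.6 -25.8  19.4] [316.6 207.1]
top drawer_front 0.73 [523.7 -24.6  20. ] [316.1 208.1]
top drawer_front 0.68 [477.  225.5  73.6] [221.4 220.1]
top dial_grip 0.7 [637.4 -40.6 137.5] [329.1 156.3]
top mouthpiece_a 0.69 [585.8 219.6  38.8] [226.  181.4]
top mouthpiece_a 0.69 [483.9 329.2  41.1] [182.8 218. ]
top vase 0.86 [661.3 398.9  62.5] [159.1 149.8]
side {'fx': 374.684111951327, 'fy': 374.684111951327, 'cx': 254.7079284063676, 'cy': 196.8490860712741}
[[ -0.9   0.2  -0.2 395.1]
 [ -0.3  -0.6   0.7 680.3]
 [ -0.    0.8   0.6 621.3]
 [  0.    0.    0.    1. ]]
side coupling 0.96 [484. 
[... 215 characters left out ...]
.6] [294.2 194.8]
side drawer_front 0.78 [525.5 -26.6  22.3] [296.  196.6]
side dial_grip 0.85 [640.6 -32.9 152. ] [252.6 142.8]
side mouthpiece_a 0.89 [486.3 344.8  39.1] [267.5 326.5]
side mouthpiece_a 0.78 [592.1 223.1  43.7] [234.8 257.8]
side vase 0.85 [652.1 421.2  64.1] [156.6 329.4]
{'time_s': 0.8, 'joint_positions': array([ 1. ,  0.2,  1.6,  0. ,  1.4, -0.2]), 'joint_vel': array([ 0.,  0., -0.,  0.,  0., -0.]), 'effort': array([ -0. , -44.5, -35.2,  -0. ,   0. ,  -0. ]), 'ee_pos': array([194.4, 541.2, 231.3]), 'orientation': array([0. , 0.2, 1. , 0. ]), 'contact_force': array([ 0.5, -0.8, -0.3]), 'wrist_torque': array([-0., -0.,  0.]), 'grip_force': 0.0, 'opening': 85.7309342126146}
```

View pics/t.png

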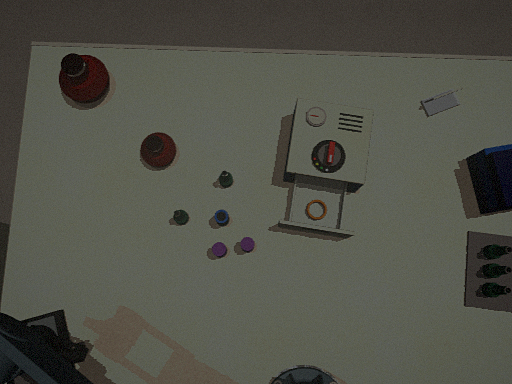

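View pics/s.png

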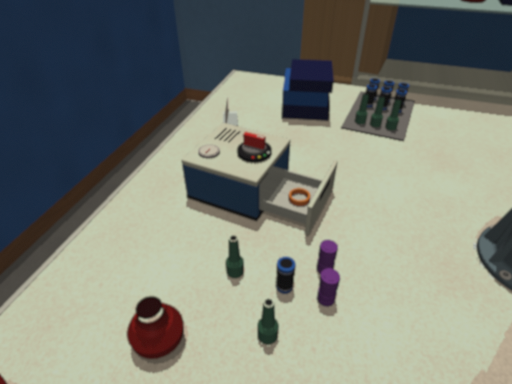

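The top view shows three coupling candidates: black with blue ends at top px (221,217) / side (285,274), and purple ones at top (218,249) and (247,244) / side (328,287) and (328,254). The black and blue one fits the description, because the purple ones are look-alikes. The open drawer has its orange ring at top (316,210), and the dial is at (330,154). I'll enlarge a crop to confirm and measure in both views.

```bash
cat >> h.py <<'E'
def blob(im,lo,hi,box):
    x0,y0,x1,y1=box;h=cv2.cvtColor(im[y0:y1,x0:x1],cv2.COLOR_BGR2HSV)
    m=cv2.inRange(h,lo,hi);n,l,s,c=cv2.connectedComponentsWithStats(m)
    k=1+np.argmax(s[1:,4]);pts=np.argwhere(l==k)[:,::-1]+[x0,y0]
    return pts
def tri(pt,ps):
    A=[];b=[]
    for c,(u,v) in(("top",pt),("side",ps)):
        o=np.array(camera_info(c)["T"])[:3,3];d=ray(c,u,v,0)-o;d/=np.linalg.norm(d);M=np.eye(3)-np.outer(d,d);A.append(M);b.append(M@o)
    return np.linalg.lstsq(np.vstack(A),np.hstack(b),rcond=None)[0]
E
python3 - <<'E'
from h import *
np.set_printoptions(precision=1,suppress=True)
a=cv2.imread("pics/t.png");b=cv2.imread("pics/s.png")
capture("top");capture("side")
cr=np.hstack([cv2.resize(a[85:265,165:385],None,fx=2.2,fy=2.2,interpolation=2)[:396],cv2.resize(b[225:325,225:375],None,fx=2,fy=2,interpolation=2)[:396] if 0 else cv2.copyMakeBorder(cv2.resize(b[225:325,225:375],None,fx=2,fy=2,interpolation=2),0,196,0,0,0)])
cv2.imwrite("pics/crop.png",cr)
B=((95,80,40),(125,255,255));R=((0,120,90),(8,255,255));O=((3,100,110),(22,255,255))
for n,c,bt,bs in(("collar",B,(205,203,240,230),(270,250,300,280)),("ring",O,(300,195,335,225),(280,180,318,212)),("bar",((0,130,110),(180,255,255)),(315,138,345,170),(238,128,272,152))):
    p=blob(a,*c,bt);q=blob(b,*c,bs)
    e=lambda z:((z.min(0)+z.max(0))/2,z.mean(0),np.ptp(z,axis=0),len(z))
    print(n,e(p),e(q))
    r=cv2.minAreaRect(p.astype(np.float32));print(r)
    print(tri(e(p)[0],e(q)[0]),tri(e(p)[1],e(q)[1]))
for c in("top","side"):
  for m in masks_of(c,"coupling"):
    y,x=np.nonzero(m["region"]);print(c,"mask",m["confidence"],x.mean(),y.mean(),x.min(),x.max(),y.min(),y.max())
  for q in("dial_grip","nest","tester"):
    for m in masks_of(c,q)[:1]:
      y,x=np.nonzero(m["region"]);print(c,q,m["confidence"],x.mean(),y.mean(),x.min(),x.max(),y.min(),y.max(),len(x))
E
```

```text
collar (array([221., 216.]), array([221., 216.]), array([12, 12]), 76) (array([285.5, 265. ]), array([285.7, 265.5]), array([17, 16]), 176)
((221.0, 216.0), (12.0, 12.0), 90.0)
[487.9 227.4  66.5] [487.7 227.6  65.5]Traceback (most recent call last):
  File "<stdin>", line 9, in <module>
  File "h.py", line 14, in blob
    k=1+np.argmax(s[1:,4]);pts=np.argwhere(l==k)[:,::-1]+[x0,y0]
        ~~~~~~~~~^^^^^^^^^
    return _wrapfunc(a, 'argmax', axis=axis, out=out, **kwds)
    return bound(*args, **kwds)
ValueError: attempt to get argmax of an empty sequence
```

View pics/crop.png

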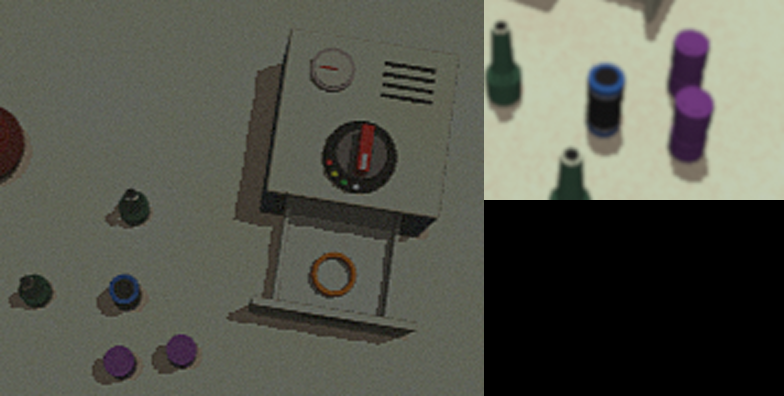

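The crop confirms the blue-collared black coupling at top (221,217) is the target, with the purple ones next to it. Next I'll fit the tester pose.

Run:
```python
from h import *
np.set_printoptions(precision=1,suppress=True)
a=np.mean([capture("top") for _ in range(6)],0).astype(np.uint8)
b=np.mean([capture("side") for _ in range(6)],0).astype(np.uint8)
cv2.imwrite("pics/ta.png",a);cv2.imwrite("pics/sa.png",b)
e=lambda z:((z.min(0)+z.max(0))/2,z.mean(0),np.ptp(z,axis=0),len(z))
hs=cv2.cvtColor(a,cv2.COLOR_BGR2HSV);print(hs[219,316],hs[204,316],hs[150,331],hs[160,329])
for n,c,bt,bs in(("collar",((95,80,40),(125,255,255)),(205,203,240,230),(270,250,300,280)),("ring",((3,110,60),(22,255,255)),(300,195,335,225),(280,180,318,212)),("bar",((0,120,70),(12,255,255)),(322,138,345,162),(238,128,272,152))):
    p=blob(a,*c,bt);q=blob(b,*c,bs)
    print(n,*e(p),*e(q)); print(cv2.minAreaRect(p.astype(np.float32)))
    print(tri(e(p)[0],e(q)[0]),tri(e(p)[1],e(q)[1]))
    z={"collar":72,"ring":35,"bar":170}[n]; print("top ray",ray("top",*e(p)[0],z)[:2],"side ray",ray("side",*e(q)[0],z)[:2])
g=cv2.GaussianBlur(cv2.cvtColor(a,cv2.COLOR_BGR2GRAY),(0,0),1)
# box edges: left/front lines by max gradient
def line(pts):
    vx,vy,x,y=cv2.fitLine(np.float32(pts),cv2.DIST_HUBER,0,.01,.01).ravel();return np.array([x,y]),np.array([vx,vy])
gx=cv2.Sobel(g,cv2.CV_32F,1,0);gy=cv2.Sobel(g,cv2.CV_32F,0,1)
L=[];Rr=[];F=[];Bk=[];P=[]
for v in range(106,168,2):
    u0=297-(v-99)*.152; r=range(int(u0)-6,int(u0)+7); L.append((max(r,key=lambda u:gx[v,u]),v))
for u in range(290,360,2):
    v0=173.5+(u-286)*.145; r=range(int(v0)-6,int(v0)+7);F.append((u,min(r,key=lambda v:gy[v,u])))
for u in range(284,352,2):
    v0=222.5+(u-280)*.165; r=range(int(v0)-6,int(v0)+7);P.append((u,min(r,key=lambda v:gy[v,u])))
for n,X,z in(("left",L,120),("front",F,120),("panel",P,92)):
    w3=np.array([ray("top",u,v,z)[:2] for u,v in X]);o,d=line(w3);print(n,o,d,np.degrees(np.arctan2(d[1],d[0])),np.abs((w3-o)@[-d[1],d[0]]).mean())
```

```text
[ 10 145  44] [ 43  23 101] [  3 178  96] [ 3 48 96]
collar [221. 216.] [221.  216.2] [12 12] 78 [285.5 265. ] [285.7 265.5] [17 16] 175
((221.0, 216.0), (12.0, 12.0), 90.0)
[487.9 227.4  66.5] [487.6 227.4  65.2]
top ray [487.9 227.1] side ray [486.2 232. ]
ring [316.5 209. ] [316.5 209.1] [19 18] 114 [299.  196.5] [299.  196.5] [20 17] 217
((316.5, 209.0), (18.0, 19.0), 90.0)
[519.  -24.7  26.3] [518.8 -24.6  26.4]
top ray [518.9 -23.5] side ray [516.  -14.3]
bar [331.  151.5] [331.3 150.2] [ 6 19] 88 [254. 140.] [253.7 140.4] [20 16] 246
((331.0699768066406, 151.50999450683594), (5.374011516571045, 19.657569885253906), 8.130102157592773)
[642.9 -43.1 153.9] [645.5 -44.3 152. ]
top ray [640.9 -40.2] side ray [631.9 -17.7]
left [691.9  52.8] [ 1.  -0.1] -7.8939567 0.680961720663751
front [587.6 -32.1] [0.1 1. ] 82.08445 0.6189839212435237
panel [462.5   2.9] [0.1 1. ] 82.25372 0.6209826091601979
```

```bash
cat >> h.py <<'E'
from scipy.spatial.transform import Rotation as Ro
YAW=-7.98
def goal(pos,ydir,tilt=0,tiltdir=None,info=True):
    """units to TCP pos, tool down, y along heading ydir (deg, mod 180, nearest); tilt: deg, fingers lean toward tiltdir heading"""
    s=read_state();q=s["orientation"];R=Ro.from_quat([q[1],q[2],q[3],q[0]]).as_matrix()
    best=None
    for k in(0,180):
        t=np.radians(ydir+k);y=np.array([np.cos(t),np.sin(t),0]);z=np.array([0,0,-1.]);x=np.cross(y,z);G=np.c_[x,y,z]
        if tilt:
            d=np.radians(tiltdir);ax=np.array([np.sin(d),-np.cos(d),0]);G=Ro.from_rotvec(np.radians(tilt)*ax).as_matrix()@G
        rv=Ro.from_matrix(R.T@G).as_rotvec(degrees=True)
        if best is None or np.linalg.norm(rv)<np.linalg.norm(best):best=rv
    sh=R.T@(np.array(pos)-s["ee_pos"])
    print(np.round(np.r_[sh/40,best/5],3).tolist())
E
python3 - <<'E'
from h import *
s=read_state();q=s["orientation"];print(s["time_s"],q,Ro.from_quat([q[1],q[2],q[3],q[0]]).as_matrix().round(3))
for yd in(135,112,82): goal([487.8,227.3,200],yd)
goal([487.8,227.3,33],135)
E
```

```text
1.5 [-5.77456577e-06  1.71529201e-01  9.85179036e-01  1.74502246e-05] [[-0.941  0.338 -0.   ]
 [ 0.338  0.941  0.   ]
 [ 0.     0.    -1.   ]]
[-9.557, -4.906, 0.782, 0.0, 0.0, -12.951]
[-9.557, -4.906, 0.782, 0.0, -0.0, -8.351]
[-9.557, -4.906, 0.782, 0.0, -0.0, -2.351]
[-9.558, -4.906, 4.957, 0.0, 0.0, -12.951]
```

Emit:
{"method": "drive_tool", "body": {"plan": [[-1.4, -0.7, 0.2, 0, 0, -2], [-2.8, -1.4, 0.4, 0, 0, -4], [-4.2, -2.1, 0.6, 0, 0, -6], [-5.6, -2.9, 0.8, 0, 0, -8], [-7, -3.6, 0.8, 0, 0, -10], [-8.4, -4.3, 0.8, 0, 0, -12], [-9.557, -4.906, 0.8, 0, 0, -12.95], [-9.557, -4.906, 0.8, 0, 0, -12.95], [-9.557, -4.906, 0.8, 0, 0, -12.95]], "claw": 85, "squeeze": 40}}

```text
time_s: 2.62
ee_pos: [489.1, 225.6, 199.3]
orientation: [0.0, -0.381, 0.925, -0.0]
contact_force: [-0.0, 0.3, -0.5]
opening: 84.9
grip_force: 0.0
```

Run:
```python
from h import *
print(read_state()["ee_pos"]);goal([487.8,227.3,33],135)
```

```text
[489.09844416 225.61732787 199.27078822]
[-0.006, 0.054, 4.157, -0.003, 0.001, -0.043]
```

Emit:
{"method": "drive_tool", "body": {"plan": [[0, 0.054, 1.2, 0, 0, 0], [0, 0.054, 2.4, 0, 0, 0], [0, 0.054, 3.4, 0, 0, 0], [0, 0.054, 4.16, 0, 0, 0], [0, 0.054, 4.16, 0, 0, 0]]}}

```text
time_s: 3.25
ee_pos: [483.1, 229.3, 30.6]
orientation: [-0.003, -0.383, 0.924, 0.001]
contact_force: [0.0, -0.2, -0.4]
opening: 84.7
grip_force: 0.0
```

Emit:
{"method": "drive_tool", "body": {"plan": [[0, 0, 0, 0, 0, 0], [0, 0, 0, 0, 0, 0], [0, 0, 0, 0, 0, 0], [0, 0, 0, 0, 0, 0], [0, 0, 0, 0, 0, 0], [0, 0, 0, 0, 0, 0]], "claw": 25}}

```text
time_s: 4.0
ee_pos: [487.5, 229.1, 34.4]
orientation: [0.001, -0.383, 0.924, -0.0]
contact_force: [-1.1, 1.5, 7.0]
opening: 35.0
grip_force: 39.3
```

Emit:
{"method": "drive_tool", "body": {"plan": [[0, 0, -0.6, 0, 0, 0], [0, 0, -1.6, 0, 0, 0], [0, 0, -2.6, 0, 0, 0], [0, 0, -3.2, 0, 0, 0], [0, 0, -3.2, 0, 0, 0], [0, 0, -3.2, 0, 0, 0]]}}

```text
time_s: 4.75
ee_pos: [485.4, 228.6, 159.7]
orientation: [-0.001, -0.383, 0.924, 0.0]
contact_force: [0.8, 0.2, -1.6]
opening: 35.2
grip_force: 40.1
```

Run:
```python
from h import *
s=read_state();print(s["ee_pos"],s["contact_force"],s["opening"]);goal([519,-24,160],82)
a=capture("top");b=capture("side");cv2.imwrite("pics/lift.png",np.hstack([cv2.resize(b[180:340,200:400],None,fx=2,fy=2),cv2.resize(a[150:310,150:350],None,fx=2,fy=2)]))
```

```text
[485.44385011 228.56653792 159.66461895] [ 0.7979326   0.15745977 -1.57315251] 35.163775384272604
[3.871, -5.059, -0.007, 0.002, -0.021, 10.598]
```

View pics/lift.png

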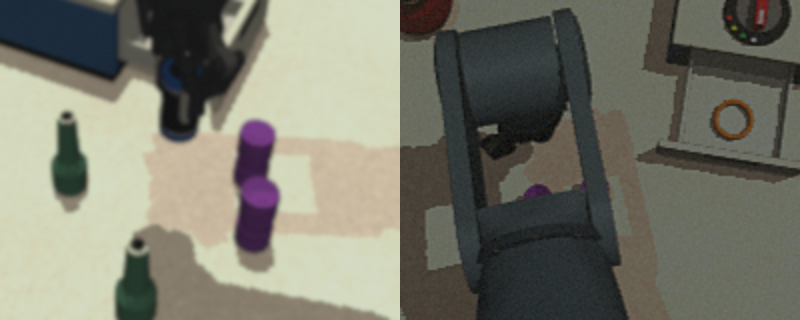

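The coupling is lifted at crop (180,130); the mouthpieces and purple parts haven't moved. Now I'll carry it over to the ring.

Emit:
{"method": "drive_tool", "body": {"plan": [[0.5, -0.6, 0, 0, 0, 1.5], [1.2, -1.5, 0, 0, 0, 3.3], [1.9, -2.5, 0, 0, 0, 5.2], [2.6, -3.4, 0, 0, 0, 7], [3.2, -4.2, 0, 0, 0, 8.8], [3.6, -4.8, 0, 0, 0, 10], [3.87, -5.06, 0, 0, 0, 10.6], [3.87, -5.06, 0, 0, 0, 10.6], [3.87, -5.06, 0, 0, 0, 10.6], [3.87, -5.06, 0, 0, 0, 10.6]]}}

```text
time_s: 6.1
ee_pos: [519.7, -22.7, 160.8]
orientation: [-0.0, 0.069, 0.998, 0.0]
contact_force: [0.8, -0.1, -0.9]
opening: 35.2
grip_force: 40.1
```

Run:
```python
from h import *
s=read_state();print(s["ee_pos"],s["contact_force"],s["opening"],s["joint_vel"].round(3));goal([519,-24,95],82)
```

```text
[519.70893554 -22.69884612 160.78620444] [ 0.77392157 -0.06396389 -0.89758438] 35.166882041046364 [ 0.     0.    -0.003 -0.003  0.001  0.002]
[0.013, -0.035, 1.645, 0.003, -0.003, 0.023]
```

Emit:
{"method": "drive_tool", "body": {"plan": [[0, -0.035, 0.6, 0, 0, 0], [0, -0.035, 1.2, 0, 0, 0], [0, -0.035, 1.65, 0, 0, 0], [0, -0.035, 1.65, 0, 0, 0], [0, -0.035, 1.65, 0, 0, 0], [0, -0.035, 1.65, 0, 0, 0]]}}

```text
time_s: 6.85
ee_pos: [520.5, -25.3, 95.9]
orientation: [0.001, 0.07, 0.998, -0.0]
contact_force: [0.4, 0.1, -1.3]
opening: 35.2
grip_force: 40.2
```

Run:
```python
from h import *
np.set_printoptions(precision=1,suppress=True)
s=read_state();print(s["ee_pos"],s["contact_force"]);goal([519,-24,53.4],82)
b=np.mean([capture("side") for _ in range(4)],0).astype(np.uint8);a=capture("top")
p=s["ee_pos"]-[0,0,34.4]
for n,o in(("foot",p),("foot blue top",p+[0,0,8]),("nest35",np.array([519,-24.,35])),("nest19",np.array([519,-24.,19]))):print(n,px("side",o))
cv2.imwrite("pics/over.png",cv2.resize(b[130:230,240:360],None,fx=6,fy=6,interpolation=2))
```

```text
[520.5 -25.3  95.9] [ 0.4  0.1 -1.3]
[0.044, 0.028, 1.063, -0.003, 0.022, 0.001]
foot [299.  184.9]
foot blue top [299.3 182.3]
nest35 [298.7 193.8]
nest19 [298.3 198.8]
```

View pics/over.png

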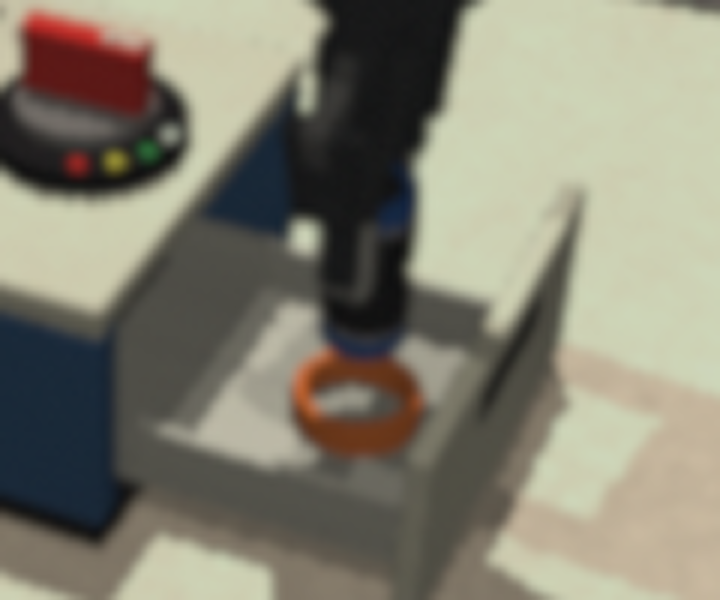

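The foot sits at crop x≈361 and the ring centre at x≈359, so they are aligned within about 1 mm. The dial's dots are visible too. I'll lower it into the ring.

Emit:
{"method": "drive_tool", "body": {"plan": [[0.02, 0.02, 0.15, 0, 0, 0], [0.02, 0.02, 0.3, 0, 0, 0], [0.02, 0.02, 0.45, 0, 0, 0], [0.02, 0.02, 0.5, 0, 0, 0], [0.02, 0.02, 0.5, 0, 0, 0], [0.02, 0.02, 0.5, 0, 0, 0]]}}

```text
time_s: 7.85
ee_pos: [519.2, -24.3, 75.0]
orientation: [0.0, 0.07, 0.998, -0.0]
contact_force: [-0.6, 0.6, -0.7]
opening: 35.0
grip_force: 40.2
```

Run:
```python
from h import *
s=read_state();print(s["ee_pos"],s["contact_force"],s["joint_vel"].round(3));goal([519,-24.2,54],82)
```

```text
[519.18508684 -24.31819485  75.03130991] [-0.63155159  0.55939943 -0.73088904] [ 0.001 -0.002  0.001 -0.003  0.002 -0.001]
[0.005, 0.002, 0.526, -0.0, 0.003, -0.001]
```

Emit:
{"method": "drive_tool", "body": {"plan": [[0, 0, 0.15, 0, 0, 0], [0, 0, 0.3, 0, 0, 0], [0, 0, 0.4, 0, 0, 0], [0, 0, 0.48, 0, 0, 0], [0, 0, 0.5, 0, 0, 0], [0, 0, 0.52, 0, 0, 0], [0, 0, 0.52, 0, 0, 0], [0, 0, 0.52, 0, 0, 0]]}}

```text
time_s: 8.85
ee_pos: [519.1, -24.3, 54.2]
orientation: [0.0, 0.07, 0.998, -0.0]
contact_force: [-1.1, 0.1, -0.9]
opening: 35.1
grip_force: 40.2
```

Emit:
{"method": "drive_tool", "body": {"plan": [[0, 0, 0.02, 0, 0, 0], [0, 0, 0.04, 0, 0, 0], [0, 0, 0.04, 0, 0, 0]]}}

```text
time_s: 9.22
ee_pos: [519.7, -24.4, 53.3]
orientation: [0.001, 0.07, 0.998, -0.0]
contact_force: [-0.0, -0.1, 4.7]
opening: 34.9
grip_force: 40.7
```

Contact came at the expected floor height, so I'll release.

Emit:
{"method": "drive_tool", "body": {"plan": [[0, 0, 0, 0, 0, 0], [0, 0, 0, 0, 0, 0], [0, 0, 0, 0, 0, 0], [0, 0, 0, 0, 0, 0], [0, 0, -0.5, 0, 0, 0], [0, 0, -1.5, 0, 0, 0], [0, 0, -2.7, 0, 0, 0], [0, 0, -3.5, 0, 0, 0], [0, 0, -3.5, 0, 0, 0]], "claw": 75}}

```text
time_s: 10.35
ee_pos: [521.0, -24.8, 195.6]
orientation: [0.003, 0.07, 0.998, -0.001]
contact_force: [0.7, 0.9, 0.9]
opening: 75.5
grip_force: 0.0
```

Run:
```python
from h import *
b=np.mean([capture("side") for _ in range(4)],0).astype(np.uint8)
cv2.imwrite("pics/placed.png",cv2.resize(b[130:230,240:360],None,fx=6,fy=6,interpolation=2))
c=np.array([686.4*.9903+47.7*.139,-686.4*.139+47.7*.9903]);print(c)
ux=np.array([.9903,-.139]);print("panel",c-228.7*ux)
s=read_state();print(s["ee_pos"],s["time_s"])
for xt,z in((-290,195),(-290,60)): p=c+xt*ux;print(xt,p);goal([*p,z],82,25,YAW)
```

```text
[686.37222 -48.17229]
panel [459.89061 -16.38299]
[518.02934873 -23.98547624 190.93920714] 10.55
-290 [399.18522  -7.86229]
[2.999, -0.014, -0.093, 0.002, -5.031, -0.002]
-290 [399.18522  -7.86229]
[2.989, -0.016, 3.282, 0.002, -5.031, -0.002]
```

View pics/placed.png

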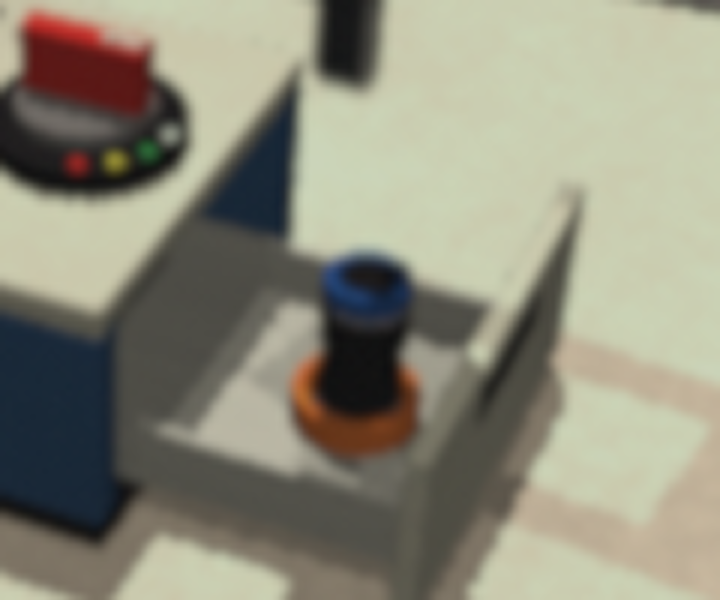

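The coupling stands centred in the ring at crop (360,330) and the gripper is clear. Next I shut the fingers, tilt, and move in front of the panel.

Run:
```python
from h import *
c=np.array([686.4,-48.2]);ux=np.array([.9903,-.139])
p=c-268*ux
goal([*p,190],82,20,YAW);goal([*p,60],82,20,YAW)
```

```text
[2.447, -0.015, 0.03, 0.003, -4.031, -0.001]
[2.439, -0.016, 3.28, 0.003, -4.031, -0.001]
```

Emit:
{"method": "drive_tool", "body": {"plan": [[1, 0, 0, 0, -1, 0], [2, 0, 0, 0, -3, 0], [2.44, 0, 0.03, 0, -4, 0], [2.44, 0, 0.03, 0, -4, 0], [2.44, 0, 1, 0, -4, 0], [2.44, 0, 2.2, 0, -4, 0], [2.44, 0, 3, 0, -4, 0], [2.44, 0, 3.28, 0, -4, 0], [2.44, 0, 3.28, 0, -4, 0], [2.44, 0, 3.28, 0, -4, 0]], "claw": 0}}

```text
time_s: 11.8
ee_pos: [423.7, -11.1, 62.5]
orientation: [0.174, 0.069, 0.982, -0.012]
contact_force: [-0.0, -0.6, 0.0]
opening: -0.1
grip_force: 0.0
```

Run:
```python
from h import *
c=np.array([686.4,-48.2]);ux=np.array([.9903,-.139])
s=read_state();print(s["ee_pos"],s["contact_force"],s["opening"],(s["ee_pos"][:2]-c)@ux)
for xt in(-250,-235,-175,-125,-115): p=c+xt*ux;print(xt);goal([*p,60],82,20,YAW)
```

```text
[423.71668995 -11.12426163  62.52978256] [-0.03883226 -0.59806866  0.02955072] -0.11087907391165147 -265.28880957233645
-250
[-0.337, -0.005, 0.191, -0.006, 0.022, 0.002]
-235
[-0.689, -0.005, 0.32, -0.006, 0.022, 0.002]
-175
[-2.098, -0.005, 0.836, -0.006, 0.022, 0.002]
-125
[-3.272, -0.004, 1.265, -0.006, 0.022, 0.002]
-115
[-3.506, -0.004, 1.351, -0.006, 0.022, 0.002]
```

Emit:
{"method": "drive_tool", "body": {"plan": [[-0.35, 0, 0.13, 0, 0, 0], [-0.7, 0, 0.26, 0, 0, 0], [-1.05, 0, 0.38, 0, 0, 0], [-1.4, 0, 0.51, 0, 0, 0], [-1.75, 0, 0.64, 0, 0, 0], [-2.1, 0, 0.76, 0, 0, 0], [-2.4, 0, 0.87, 0, 0, 0], [-2.7, 0, 0.98, 0, 0, 0], [-2.95, 0, 1.07, 0, 0, 0], [-3.1, 0, 1.13, 0, 0, 0]]}}

```text
time_s: 13.05
ee_pos: [553.6, -29.1, 61.1]
orientation: [0.173, 0.069, 0.982, -0.012]
contact_force: [-2.3, 0.9, 2.0]
opening: 0.3
grip_force: 0.9
```

Run:
```python
from h import *
c=np.array([686.4,-48.2]);ux=np.array([.9903,-.139])
s=read_state();print(s["ee_pos"],s["contact_force"],(s["ee_pos"][:2]-c)@ux)
b=np.mean([capture("side") for _ in range(4)],0).astype(np.uint8)
cv2.imwrite("pics/push.png",cv2.resize(b[110:230,180:340],None,fx=5,fy=5,interpolation=2))
```

```text
[553.64405155 -29.14706537  61.12919786] [-2.266147    0.86360566  2.0344277 ] -134.1165736662119
```

View pics/push.png

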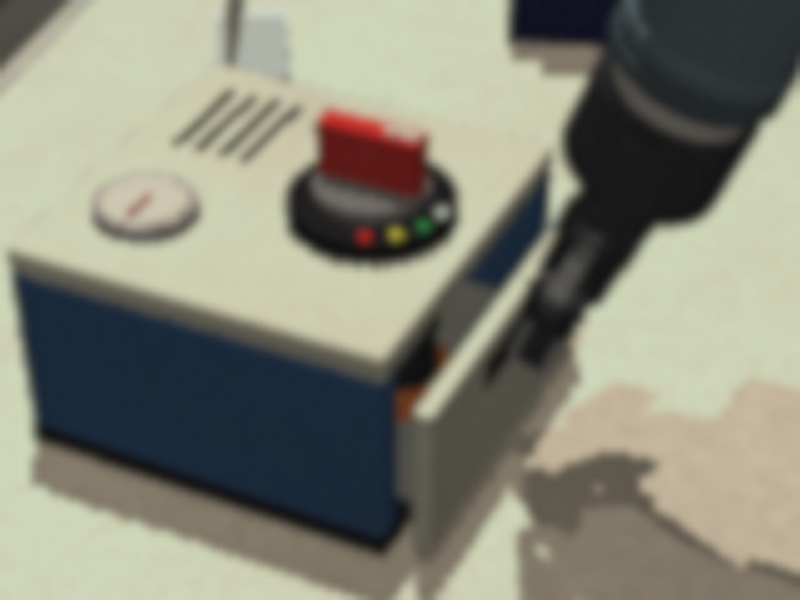

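The drawer is nearly in: the panel at crop (490,330) still stands a little proud. I'll keep pushing slowly until the stop.

Emit:
{"method": "drive_tool", "body": {"plan": [[-0.1, 0, 0.035, 0, 0, 0], [-0.2, 0, 0.07, 0, 0, 0], [-0.3, 0, 0.105, 0, 0, 0], [-0.3, 0, 0.105, 0, 0, 0]]}}

```text
time_s: 13.75
ee_pos: [565.9, -30.9, 61.3]
orientation: [0.173, 0.069, 0.982, -0.012]
contact_force: [-0.8, -0.1, -0.6]
opening: -0.3
grip_force: 0.4
```

Emit:
{"method": "drive_tool", "body": {"plan": [[-0.08, 0, 0.03, 0, 0, 0], [-0.16, 0, 0.06, 0, 0, 0], [-0.16, 0, 0.06, 0, 0, 0]]}}

```text
time_s: 14.12
ee_pos: [566.7, -30.2, 58.5]
orientation: [0.167, 0.068, 0.984, -0.011]
contact_force: [-26.0, 1.4, 15.0]
opening: -0.1
grip_force: 12.8
```

The force has risen to 26 N, so the drawer is at its stop. I'll back off, go up and straighten.

Emit:
{"method": "drive_tool", "body": {"plan": [[0.1, 0, -0.04, 0, 0, 0], [0.4, 0, -0.15, 0, 0, 0], [1, 0, -0.4, 0, 0, 0], [1, 0, -1.6, 0, 0, 0], [1, 0, -2.8, 0, 0, 0], [1, 0, -4, 0, 0, 0], [1, 0, -4, 0, 0, 0], [1, 0, -4, 0, 0, 0]]}}

```text
time_s: 15.12
ee_pos: [481.1, -19.0, 198.2]
orientation: [0.174, 0.069, 0.982, -0.012]
contact_force: [0.1, 0.2, -1.1]
opening: 0.4
grip_force: 0.0
```

Run:
```python
from h import *
np.set_printoptions(precision=1,suppress=True)
a=np.mean([capture("top") for _ in range(4)],0).astype(np.uint8);b=np.mean([capture("side") for _ in range(4)],0).astype(np.uint8)
print(read_state()["ee_pos"],read_state()["time_s"])
goal([638.5,-41,200],82)
cv2.imwrite("pics/shut.png",np.hstack([cv2.resize(b[110:230,200:300],(400,480),interpolation=2),cv2.resize(a[95:215,280:380],(400,480),interpolation=2)]))
for q in("side","top"):
  for z in(140,170):print(q,z,px(q,np.array([638.5,-41,z])))
```

```text
[480.8 -18.8 197.2] 15.525
[-3.767, 0.0, 1.29, 0.003, 3.983, -0.001]
side 140 [254.6 145.5]
side 170 [254.5 134.5]
top 140 [329.4 155.6]
top 170 [331.3 152.4]
```

View pics/shut.png

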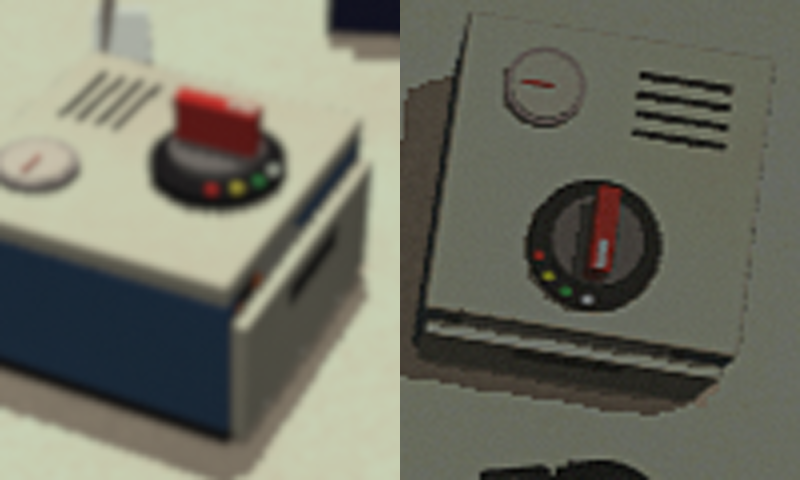

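The drawer looks shut and the dial is at rest, with its bar at top px (331.5,152.5) matching my prediction. I'll check the panel edge numerically and plan the dial grip.

Run:
```python
from h import *
np.set_printoptions(precision=1,suppress=True)
a=np.mean([capture("top") for _ in range(4)],0).astype(np.uint8)
c=np.array([686.4,-48.2]);ux=np.array([.9903,-.139]);uy=np.array([.139,.9903])
g=cv2.GaussianBlur(cv2.cvtColor(a,cv2.COLOR_BGR2GRAY),(0,0),.8)
gy=cv2.Sobel(g,cv2.CV_32F,0,1);r=[]
for yt in range(-80,81,8):
    u,v=px("top",[*(c-110*ux+yt*uy),92]);u=int(round(u));k=min(range(int(v)-6,int(v)+7),key=lambda t:gy[t,u])
    r.append((ray("top",u,k,92)[:2]-c)@ux)
print(np.array(r))
goal([638.5,-41,200],82);goal([638.5,-41,143],82)
```

```text
[ -93.3  -94.6  -93.3 -110.2  -93.3 -110.2 -111.5 -110.7 -112.  -110.7
 -112.  -110.7 -112.  -110.7 -112.  -110.7 -112.  -110.7 -112.  -110.7
  -94.2]
[-3.755, 0.002, 1.308, 0.0, 3.997, -0.001]
[-3.268, 0.002, 2.647, 0.0, 3.997, -0.001]
```

Emit:
{"method": "drive_tool", "body": {"plan": [[-1, 0, 0.3, 0, 1, 0], [-2.2, 0, 0.7, 0, 2.5, 0], [-3.2, 0, 1.1, 0, 4, 0], [-3.755, 0, 1.31, 0, 4, 0], [-3.755, 0, 1.31, 0, 4, 0], [-3.755, 0, 1.31, 0, 4, 0], [-3.755, 0, 1.31, 0, 4, 0]], "claw": 45}}

```text
time_s: 16.6
ee_pos: [637.6, -40.8, 200.9]
orientation: [0.0, 0.07, 0.998, -0.0]
contact_force: [-0.7, 0.5, 0.3]
opening: 45.0
grip_force: 0.0
```

Run:
```python
from h import *
print(read_state()["ee_pos"],read_state()["opening"],read_state()["joint_positions"]);goal([638.5,-41,144],82)
```

```text
[637.61058611 -40.81599538 200.94288805] 44.99177436358365 [-2.49356024e-01  3.45722499e-01  1.46607918e+00 -1.32747088e-05
  1.32902575e+00 -1.68049218e+00]
[-0.022, -0.001, 1.424, -0.001, 0.009, -0.0]
```

Emit:
{"method": "drive_tool", "body": {"plan": [[-0.02, 0, 0.5, 0, 0, 0], [-0.02, 0, 1, 0, 0, 0], [-0.02, 0, 1.3, 0, 0, 0], [-0.02, 0, 1.42, 0, 0, 0], [-0.02, 0, 1.42, 0, 0, 0], [-0.02, 0, 1.42, 0, 0, 0]]}}

```text
time_s: 17.35
ee_pos: [639.9, -41.3, 144.0]
orientation: [0.001, 0.07, 0.998, -0.0]
contact_force: [-0.4, -1.1, 0.9]
opening: 44.7
grip_force: 0.0
```

Emit:
{"method": "drive_tool", "body": {"plan": [[0, 0, 0, 0, 0, 0], [0, 0, 0, 0, 0, 0], [0, 0, 0, 0, 0, 0], [0, 0, 0, 0, 0, 0], [0, 0, 0, 0, 0, 0]], "claw": 5, "squeeze": 100}}

```text
time_s: 17.98
ee_pos: [639.7, -41.2, 144.1]
orientation: [0.0, 0.07, 0.998, -0.0]
contact_force: [-1.9, -0.1, 4.7]
opening: 12.2
grip_force: 98.3
```

Emit:
{"method": "drive_tool", "body": {"plan": [[0, 0, 0, 0, 0, 1], [0, 0, 0, 0, 0, 2], [0, 0, 0, 0, 0, 3], [0, 0, 0, 0, 0, 4], [0, 0, 0, 0, 0, 5], [0, 0, 0, 0, 0, 6], [0, 0, 0, 0, 0, 7], [0, 0, 0, 0, 0, 8], [0, 0, 0, 0, 0, 8], [0, 0, 0, 0, 0, 8]]}}

```text
time_s: 19.23
ee_pos: [639.6, -41.3, 144.1]
orientation: [0.0, 0.407, 0.914, -0.0]
contact_force: [-1.8, -0.1, 6.1]
opening: 12.2
grip_force: 98.7
```

Run:
```python
from h import *
s=read_state();print(s["ee_pos"],s["contact_force"],s["wrist_torque"],s["opening"]);goal([639,-41,144],82-69.9)
```

```text
[639.56547826 -41.31518513 144.09233919] [-1.81864104 -0.14256255  6.06451086] [0.03765351 0.34793937 0.21341654] 12.20833167679009
[0.015, -0.005, 0.002, 0.005, 0.008, 5.982]
```

Emit:
{"method": "drive_tool", "body": {"plan": [[0, 0, 0, 0, 0, 1], [0, 0, 0, 0, 0, 2], [0, 0, 0, 0, 0, 3], [0, 0, 0, 0, 0, 4], [0, 0, 0, 0, 0, 5], [0, 0, 0, 0, 0, 6], [0, 0, 0, 0, 0, 6.15], [0, 0, 0, 0, 0, 6.15], [0, 0, 0, 0, 0, 6.15], [0, 0, 0, 0, 0, 6.15]]}}

```text
time_s: 20.48
ee_pos: [639.5, -41.3, 144.1]
orientation: [0.0, 0.634, 0.773, -0.0]
contact_force: [-2.9, -0.0, 5.5]
opening: 12.3
grip_force: 98.7
```

Run:
```python
from h import *
s=read_state();print(s["ee_pos"],s["contact_force"],s["wrist_torque"],s["opening"],s["grip_force"],s["time_s"]);goal([639,-41,144],82)
b=np.mean([capture("side") for _ in range(4)],0).astype(np.uint8)
cv2.imwrite("pics/dial.png",cv2.resize(b[110:230,180:340],None,fx=5,fy=5,interpolation=2))
```

```text
[639.50808131 -41.34528041 144.09685896] [-2.93907329 -0.01534902  5.54741456] [0.05488313 0.48841634 0.25581941] 12.320103678645786 98.68991017341614 20.475
[0.011, -0.011, 0.002, -0.0, 0.009, -14.146]
```

View pics/dial.png

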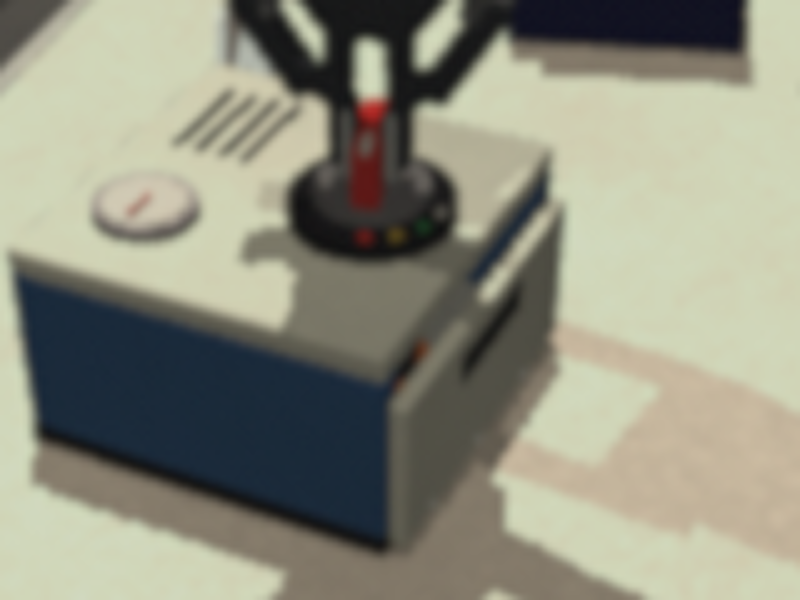

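The gripped bar at crop (368,150) points straight at the red dot (365,237). The tool has turned 70.7° (1.23 rad), the torque is 0.256 N m as expected at the red dot, and the drawer is shut. I'm handing it in.

```bash
python3 -c "
from workcell import *
print(hand_in())"
```

```text
the job is handed in; nothing more can be done
None
```

I stood the coupling in the orange ring, pushed the drawer shut, and handed the job in at about 21 s with the gripper still holding the dial at the red dot (about 1.23 rad); the program returned no verdict.

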